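# Lock the bus bar in its cam clamp

### The job

Two identical strap clamps stand on the bench with their cam levers up; a copper bar lies in one of them and the other is empty. Clamp the copper bar: flip the lever of its clamp over, away from the bar and past centre, until it has snapped fully down. Leave the empty clamp's lever up, and do not push the bar out of place.

Things in the scene. Friction and masses are not known exactly. Their poses are not given: they have to be found in the camera images.
- bar_clamp_lever (a joint): Hinge angle of the cam lever on the clamp that holds the copper bar. 0 = open: up, leaning 10 degrees from vertical towards the bar. Grows as it swings over, away from the bar, to 1.745 rad = shut: level, at its stop. Over-centre at about 0.95: below that it springs back open, above it snaps shut by itself and stays. Takes about 0.3 N m (3 N at the knob). The clamp is bolted down.
- bar_clamp_knob (a point): Centre of the black ball knob (diameter 22 mm) of that lever, an 11 to 17 mm thick rod. Axes turn with it: z from hinge to knob, x along the level hinge, y the way the knob moves in shutting. Hinge: 90 mm back along -z, 60 mm above the bench; a 30 mm wide cam and yoke within 20 mm of it. Under it a steel strap crosses the bar, top 50 mm above the bench. Shut, the knob is 60 mm above the bench.
- spare_clamp_lever (a joint): Hinge angle of the lever on the other clamp, which is identical but empty and stands 240 to 530 mm to one side: 0 = open, up (knob top 160 mm above the bench); 1.745 = shut. It starts open and must stay so.
- bar_center (a point): Centre of the loose copper bar, 160 x 35 x 9 mm, long along its x, z up. It lies flat between two low rails on the clamp's aluminium plate (120 x 130 x 14 mm), top 23 mm above the bench, parallel to the lever's hinge and 50 mm from it, on the side the lever leans to when open. Shutting the lever presses a rubber pad, 2 mm above the bar, down on it.

How it is judged:
By the outcome, as a careful person would: the job done as asked, in the order asked, and still so for the second after the job is handed in, with the robot touching nothing.
It also fails if it takes over 29 s, if anything falls off the work surface, if the arm or the gripper's body presses on something with over 40 N, if the wrist force passes 120 N, or if a joint passes its speed limit or range.

### The arm

A 6-joint arm with a two-finger parallel gripper is mounted at the origin on a cart in front of the work surface, level with it; the furniture and walls round the work are solid. World frame = base frame: x ahead of the robot, y to its left, z up, the work surface at z = 0. Lengths are in m, angles in rad, forces in N, time in s.
With the tool pointing down it reaches from about 0.25 to 0.775 m from the base axis. Payload 4 kg.
Tool frame: the origin (TCP) lies at the very end of the fingers, on their centre line; the grasp point (between the pads) lies 19 mm behind it; z points along the fingers, x is the direction in which the jaws open and shut, and the axes are right-handed (so a half turn about z gives the same grasp; the last joint's range is limited). The gripper opens to 85 mm and grips with 20 to 120 N. Pads are 22 mm wide; open, the fingers measure 114 mm over their backs; the gripper's body (76 mm by 85 mm) begins 54 mm behind the grasp point. The pads swing forward as they close: fully open they stand 13 mm farther back than shut.
Start: joints at [-0.103, 0.087, 1.371, -0, 1.684, -0.103], TCP at [0.55, -0, 0.231] pointing down, gripper open.
Joint ranges: [-3.1, 3.1], [-0.76, 2.03], [0.27, 2.55], [-1.08, 4.22], [0.17, 2.65], [-2.57, 2.57]. Speed limits (rad/s): [2.79, 2.79, 3.14, 3.14, 3.14, 3.14].

### API

Orientations are given as a unit quaternion [w, x, y, z].
In Python, from plant import ctrl, cams gives the robot as it stands. The module is installed in compiled form; this text tells all that it offers.
- The arm moves only by the tool step_arm, never from a script. Its argument "moves" is a list of rows, each a list of 3 entries, a list of its own where there are three numbers: the turn, a rotation vector about the tool's x, y, z in rad, then the shift along the tool's x, y, z in mm, then the opening, from 0 (shut) to 1 (fully open). A call has 1 to 20 rows; each row shifts and turns the pose as measured when the row begins, along the tool's axes as they then stand; what a row does not reach is not made up. A row lasts 1/12 s, in which the tool goes at most 41.7 mm and 7.16 degrees, less where a joint would pass 70% of its speed; a pose out of reach is approached as far as the arm can. A call is refused whole if a number of a shift passes 41.7 or a number of a turn 0.125, either way. A call with a gripper value outside its range is refused whole. The fingers move at their own pace and stop on an object; "squeeze" is the grip in N (left out, the last holds). Time passes only in rows, so rows that do not move let the fingers close. It gives the time, the measured TCP pose, the force and the opening at its end, in the units of the state.
- ctrl.state(): the state, without advancing time (a new reading comes with each control period).
- cams.get_image(name): name is "scene" or "side" or "wrist"; returns the picture (480x640x3 uint8, red, green, blue); there is no depth.
- cams.calibration(name): a dict with "fx", "fy", "cx", "cy" (pixels), "world_from_camera" (4x4, takes a point from camera to world coordinates). Camera axes: x right, y down, z forward; pixel columns grow to the right and rows downward; lengths in m; the calibration is good to about 2 mm. A picture is of the moment at which its call begins: read the wrist's pose just before it. calibration takes no time and is no camera call; for the wrist camera it gives the pose at the moment of the call.
- ctrl.hand_in(): hands the job in, once; it reports no verdict.
The state is a dict: "t": time; "joint_positions": joint angles; "qd": joint speeds; "joint_torque": joint torques, N m; "eef_pos": TCP position; "ee_rot": TCP orientation; "force": force on the tool from outside, world axes, zero at the start; "moment": the same for the moment, N m; "opening": finger opening in m.
Only numpy, scipy, OpenCV 4.12 (cv2) and the standard library are available. Lean on these libraries where they do the work, as an engineer would, in place of code of your own. Each camera call takes 0.05 s, during which the arm holds its last target. There are 200 camera calls.

## Working session

There is one attempt and no reset: what is moved stays moved. The work goes in short steps, Python scripts to look and compute and a tool call to move; the robot and the scene stay as the last step left them, time stands still between calls to the robot, and variables do not carry over. Pictures are saved under pics/ and viewed, about 8 in all and at most 12, crops included, and the job is handed in when it is done.

Besides the shell and the picture viewer there is one more tool, called after "Request:" as a command line: name --argument value ..., lists and objects as JSON in quotes. step_arm: Moves the arm, as the interface text tells. Its arguments: {"type":"object","properties":{"moves":{"type":"array","items":{"type":"array"}},"squeeze":{"type":"number"}},"required":["moves"]}

```bash
mkdir -p pics; python3 - <<'E'
from plant import ctrl,cams
import cv2,numpy as np
for n in ["scene","side"]:
    im=cams.get_image(n); cv2.imwrite(f"pics/{n}0.png",im[:,:,::-1])
    c=cams.calibration(n); print(n,c["fx"],c["fy"],c["cx"],c["cy"],np.round(c["world_from_camera"],3).tolist())
s=ctrl.state();print(s["t"],s["eef_pos"],s["ee_rot"],s["opening"])
E
```

```text
scene 477.79962956199967 477.79962956199967 317.4386123059808 243.36982618423198 [[0.867, -0.293, 0.403, 0.196], [-0.498, -0.533, 0.684, -0.606], [0.014, -0.794, -0.608, 0.661], [0.0, 0.0, 0.0, 1.0]]
side 456.2697785587814 456.2697785587814 317.7238760376094 235.43877002943336 [[0.999, 0.035, -0.009, 0.536], [0.029, -0.619, 0.785, -0.731], [0.022, -0.785, -0.619, 0.696], [0.0, 0.0, 0.0, 1.0]]
0.1 [5.49544032e-01 3.62625036e-05 2.30234876e-01] [-1.06240675e-04  9.99999485e-01  4.02819872e-06 -1.00923414e-03] 0.08515421139533223
```

View pics/scene0.png

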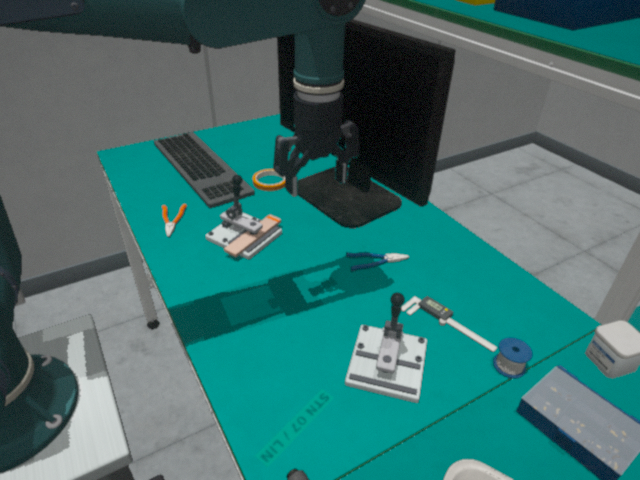

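View pics/side0.png

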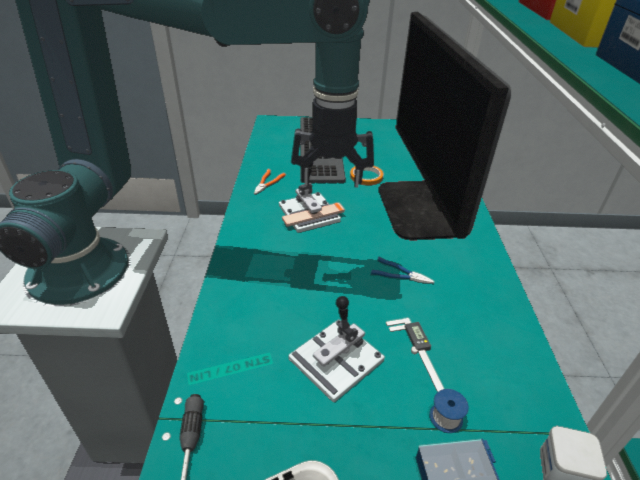

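The bar's clamp is the far one: in the scene view its knob is near (237,181) and the bar runs from (233,252) to (280,220). In the side view the bar spans (285,220) to (343,207). The empty clamp is nearer the cameras, with its knob at (397,299) in the scene view.

```bash
cat >h.py <<'E'
import cv2,numpy as np
def ray(c,u,v):
    T=np.array(c["world_from_camera"]);d=T[:3,:3]@[(u-c["cx"])/c["fx"],(v-c["cy"])/c["fy"],1];return T[:3,3],d/np.linalg.norm(d)
def plane(c,u,v,z):
    o,d=ray(c,u,v);return o+d*(z-o[2])/d[2]
E
python3 - <<'E'
from h import *
from plant import cams
S={n:cams.calibration(n) for n in("scene","side")}
for n,(x0,y0,x1,y1) in {"scene":(195,165,300,270),"side":(270,180,355,240)}.items():
    im=cv2.imread(f"pics/{n}0.png");h=cv2.cvtColor(im,cv2.COLOR_BGR2HSV)
    m=cv2.inRange(h,(3,60,90),(18,200,255));k=np.zeros_like(m);k[y0:y1,x0:x1]=m[y0:y1,x0:x1]
    cs=cv2.findContours(k,0,2)[0]
    pts=np.vstack([c for c in cs if cv2.contourArea(c)>15])[:,0]
    P=np.array([plane(S[n],u,v,.023)[:2] for u,v in pts],np.float32)
    r=cv2.minAreaRect(P*1000);print(n,len(pts),r,cv2.boxPoints(r).round().tolist())
    cv2.imwrite(f"pics/{n}c.png",cv2.resize(im[y0:y1,x0:x1],None,fx=5,fy=5,interpolation=2))
# knob: dark blob in scene
for z in (.14,.149,.155): print(z,plane(S["scene"],237,181,z).round(3))
a=cv2.imread("pics/scenec.png");cv2.imwrite("pics/crop1.png",a)
E
```

```text
scene 158 ((571.9481201171875, 301.225830078125), (374.25018310546875, 99.49525451660156), 55.09505844116211) [[424.0, 176.0], [506.0, 119.0], [720.0, 426.0], [638.0, 483.0]]
side 54 ((540.4278564453125, 227.66168212890625), (95.56986999511719, 38.57886505126953), 26.13066864013672) [[489.0, 224.0], [506.0, 189.0], [592.0, 231.0], [575.0, 266.0]]
0.14 [0.5   0.255 0.14 ]
0.149 [0.494 0.241 0.149]
0.155 [0.491 0.231 0.155]
```

View pics/crop1.png

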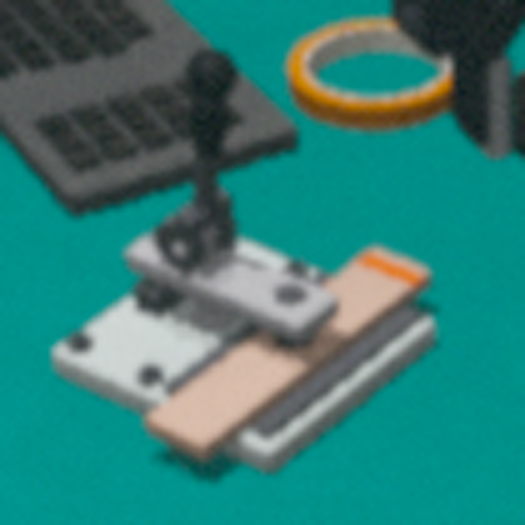

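Crop (5x, offset 195,165): knob centre at about (237,180). The bar's top corners are at (224.4,249.4), (236.6,253.8), (281,219.4) and (270.6,214.2). The lever swings up-left in the picture, over the keyboard.

```bash
python3 - <<'E'
from h import *
from plant import cams
c=cams.calibration("scene")
P=np.array([plane(c,u,v,.023)[:2] for u,v in[(224.4,249.4),(236.6,253.8),(281,219.4),(270.6,214.2)]])
print(P.round(3).tolist(),[np.linalg.norm(P[i]-P[(i+1)%4]).round(3) for i in range(4)])
b=P.mean(0);l=(P[2]+P[3]-P[0]-P[1]);l/=np.linalg.norm(l)
n=np.array([-l[1],l[0]])   # candidate away-from-bar
H=b+.05*n
t=np.deg2rad(10);k=np.r_[H-.09*np.sin(t)*n,.06+.09*np.cos(t)]
print("bar",b,"axis",l,"yaw",np.arctan2(l[1],l[0]),"away",n,"hinge",H,"knob pred",k)
print("knob ray at z",plane(c,237.2,180,k[2]))
T=np.linalg.inv(c["world_from_camera"])
for nm in("scene","side"):
  c=cams.calibration(nm);T=np.linalg.inv(c["world_from_camera"]);q=T@np.r_[k,1];print(nm,c["fx"]*q[0]/q[2]+c["cx"],c["fy"]*q[1]/q[2]+c["cy"])
E
```

```text
[[0.433, 0.19], [0.45, 0.164], [0.59, 0.234], [0.578, 0.265]] [np.float64(0.032), np.float64(0.157), np.float64(0.034), np.float64(0.163)]
bar [0.51261864 0.2131381 ] axis [0.89161399 0.4527963 ] yaw 0.46989906986592317 away [-0.4527963   0.89161399] hinge [0.48997882 0.2577188 ] knob pred [0.49705527 0.24378435 0.1486327 ]
knob ray at z [0.4964571  0.24492108 0.1486327 ]
scene 237.6687586182369 180.16900175099227
side 308.310983103055 163.3067478617911
```

The pieces agree: the bar measures 160 x 33 mm, and the knob predicted from it lies within 2 mm of the knob ray. That puts the knob at (0.497, 0.244, 0.149), with "away" = (-0.453, 0.892). I'll shut the fingers, turn the jaw axis parallel to the hinge, and go in behind the knob on the bar side.

Request:
step_arm --moves '[[[0, 0, -0.117], [0, 0, 0], 0], [[0, 0, -0.117], [0, 0, 0], 0], [[0, 0, -0.117], [0, 0, 0], 0], [[0, 0, -0.117], [0, 0, 0], 0], [[0, 0, 0], [10.5, -33.5, 0], 0], [[0, 0, 0], [10.5, -33.5, 0], 0], [[0, 0, 0], [10.5, -33.5, 0], 0], [[0, 0, 0], [10.5, -33.5, 0], 0], [[0, 0, 0], [10.5, -33.5, 0], 0], [[0, 0, 0], [10.5, -33.5, 0], 0], [[0, 0, 0], [0, 0, 0], 0], [[0, 0, 0], [0, 0, 0], 0]]'

```text
t: 1.1
eef_pos: [0.5059, 0.2135, 0.2207]
ee_rot: [-0.002, 0.97, 0.241, -0.009]
force: [0.9, -0.5, 0.2]
opening: -0.0001
```

```bash
cat >>h.py <<'E'
def where(s):
    # offset from the knob's first place to TCP, in tool axes, mm
    from scipy.spatial.transform import Rotation as R
    r=R.from_quat(s["ee_rot"],scalar_first=True)
    print(round(s["t"],2),s["eef_pos"].round(4),r.as_matrix().round(3).tolist(),"to knob (tool mm)",(r.inv().apply(np.array([.497,.244,.1486])-s["eef_pos"])*1000).round(1),np.round(s["force"],1),s["opening"])
E
python3 - <<'E'
from h import *
from plant import ctrl,cams
where(ctrl.state())
im=cams.get_image("side");cv2.imwrite("pics/side1.png",cv2.resize(im[80:280,220:420,::-1],None,fx=3,fy=3))
E
```

```text
1.1 [0.5059 0.2135 0.2207] [[0.884, 0.468, -0.018], [0.468, -0.884, -0.001], [-0.017, -0.007, -1.0]] to knob (tool mm) [  7.6 -30.6  72.2] [ 0.9 -0.5  0.2] -8.365987340835933e-05
```

View pics/side1.png

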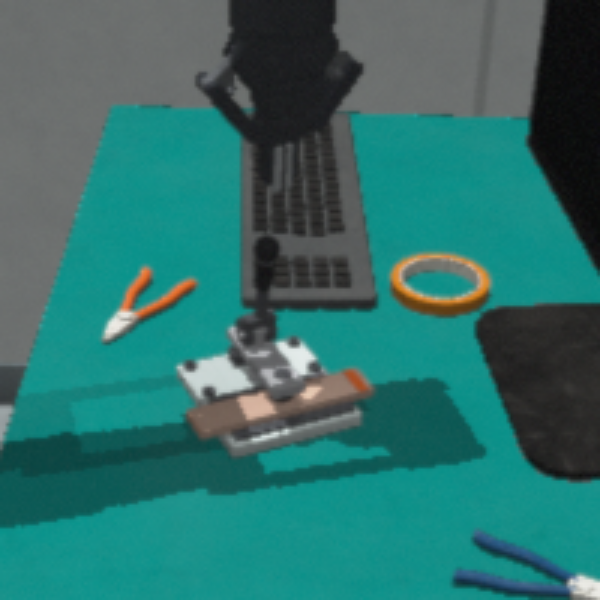

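The knob appears at (308.7,162.7) in the side view against a predicted (308.3,163.3), so the position is confirmed by two cameras. The shut fingers are above it, on the bar side. I'll centre them, back off a little, and lower.

Request:
step_arm --moves '[[[0, 0, 0], [8, 11, 0], 0], [[0, 0, 0], [0, 0, 0], 0], [[0, 0, 0], [0, 0, 25], 0], [[0, 0, 0], [0, 0, 25], 0], [[0, 0, 0], [0, 0, 25], 0], [[0, 0, 0], [0, 0, 25], 0], [[0, 0, 0], [0, 0, 15], 0], [[0, 0, 0], [0, 0, 0], 0], [[0, 0, 0], [0, 0, 0], 0]]'

```text
t: 1.9
eef_pos: [0.5243, 0.1941, 0.1023]
ee_rot: [-0.001, 0.973, 0.231, -0.007]
force: [0.6, -0.2, 1.0]
opening: -0.0003
```

```bash
python3 - <<'E'
from h import *
from plant import ctrl,cams
where(ctrl.state())
im=cams.get_image("scene");cv2.imwrite("pics/scene2.png",cv2.resize(im[120:270,160:360,::-1],None,fx=4,fy=4))
E
```

```text
1.9 [0.5243 0.1941 0.1023] [[0.893, 0.45, -0.014], [0.45, -0.893, -0.002], [-0.013, -0.005, -1.0]] to knob (tool mm) [ -2.6 -57.  -46. ] [ 0.6 -0.2  1. ] -0.00025798167799264175
```

View pics/scene2.png

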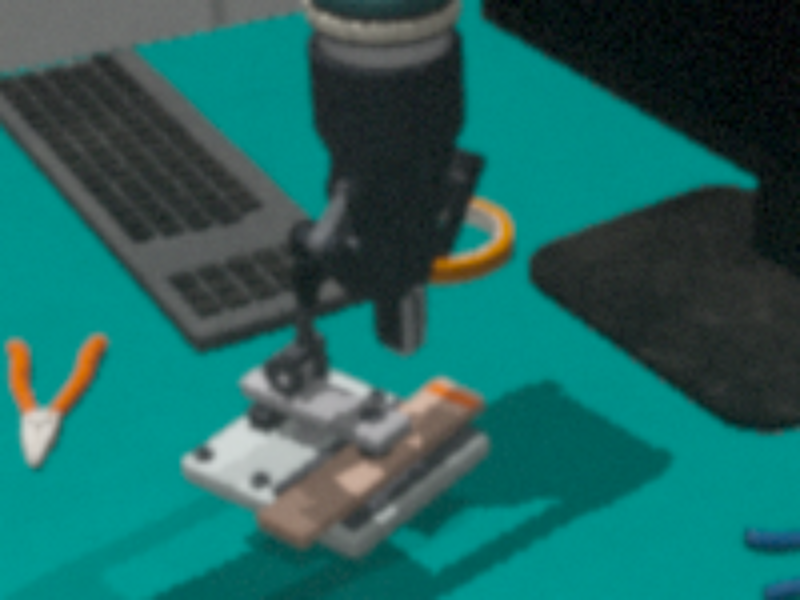

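The fingers are down beside the lever on the bar side, clear of the strap and the bar; lever and bar haven't moved. Now I'll push.

Request:
step_arm --moves '[[[0, 0, 0], [-2, -12, 0], 0], [[0, 0, 0], [0, -12, 0], 0], [[0, 0, 0], [0, -12, 0], 0], [[0, 0, 0], [0, -12, 0], 0], [[0, 0, 0], [0, -12, 0], 0], [[0, 0, 0], [0, -12, 0], 0], [[0, 0, 0], [0, -10, 0], 0], [[0, 0, 0], [0, 0, 0], 0]]'

```text
t: 2.62
eef_pos: [0.4868, 0.2713, 0.1102]
ee_rot: [0.003, 0.973, 0.23, -0.0]
force: [0.7, -1.3, 0.4]
opening: 0.0002
```

```bash
python3 - <<'E'
from h import *
from plant import ctrl,cams
where(ctrl.state())
im=cams.get_image("scene");cv2.imwrite("pics/scene3.png",cv2.resize(im[120:270,160:360,::-1],None,fx=4,fy=4))
E
```

```text
2.62 [0.4868 0.2713 0.1102] [[0.894, 0.449, 0.001], [0.449, -0.894, -0.006], [-0.001, 0.006, -1.0]] to knob (tool mm) [ -3.2  29.2 -38.2] [ 0.7 -1.3  0.4] 0.00019249173906182932
```

View pics/scene3.png

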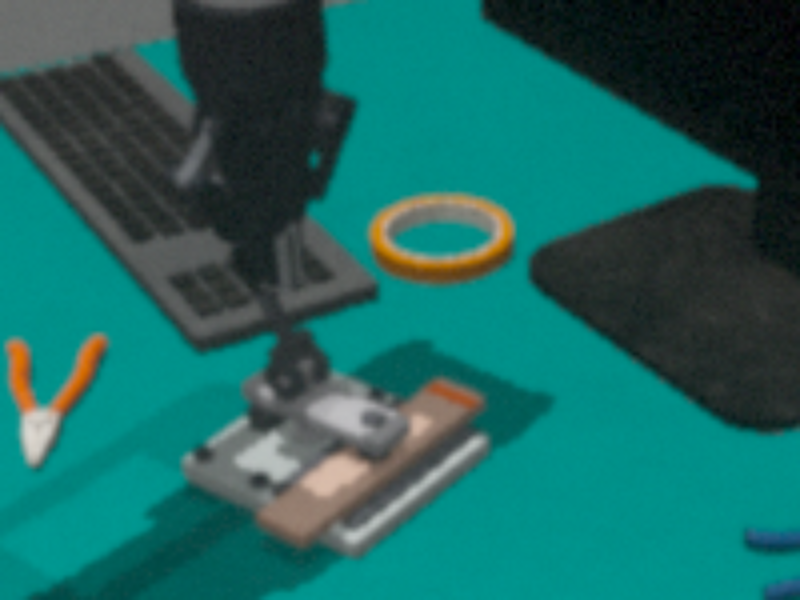

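The lever now leans away from the bar with the fingers against it, though it isn't yet past centre. The bar is unmoved and the force is small. I'll keep pushing.

Request:
step_arm --moves '[[[0, 0, 0], [0, -12, 2], 0], [[0, 0, 0], [0, -12, 2], 0], [[0, 0, 0], [0, -12, 1], 0], [[0, 0, 0], [0, -12, 0], 0], [[0, 0, 0], [0, 0, 0], 0], [[0, 0, 0], [0, 0, 0], 0]]'

```text
t: 3.17
eef_pos: [0.4625, 0.3202, 0.1047]
ee_rot: [0.0, 0.973, 0.231, -0.001]
force: [-1.2, -0.6, -0.1]
opening: -0.0002
```

```bash
python3 - <<'E'
from h import *
from plant import ctrl,cams
where(ctrl.state())
im=cams.get_image("scene");cv2.imwrite("pics/scene4.png",cv2.resize(im[120:270,160:360,::-1],None,fx=4,fy=4))
E
```

```text
3.17 [0.4625 0.3202 0.1047] [[0.893, 0.45, -0.001], [0.45, -0.893, -0.001], [-0.001, 0.001, -1.0]] to knob (tool mm) [ -3.5  83.6 -43.8] [-1.2 -0.6 -0.1] -0.00015286524486544703
```

View pics/scene4.png

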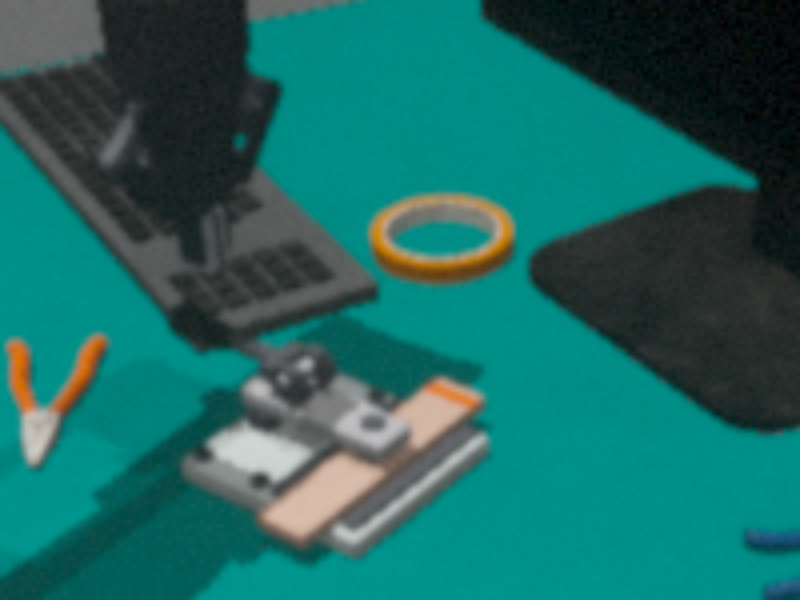

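The lever has snapped over: the knob is at crop (205,325), full image (211,201), and the bar hasn't shifted. I'll retreat upwards and check the knob's height against the shut pose.

Request:
step_arm --moves '[[[0, 0, 0], [0, 0, -25], 0], [[0, 0, 0], [0, 0, -30], 0], [[0, 0, 0], [0, 0, -30], 0], [[0, 0, 0], [0, 0, -30], 0], [[0, 0, 0], [0, 0, 0], 0], [[0, 0, 0], [0, 0, 0], 0], [[0, 0, 0], [0, 0, 0], 0], [[0, 0, 0], [0, 0, 0], 0]]'

```text
t: 3.88
eef_pos: [0.4623, 0.3177, 0.2218]
ee_rot: [0.001, 0.973, 0.23, -0.004]
force: [-0.8, -0.5, -0.2]
opening: -0.0002
```

```bash
python3 - <<'E'
from h import *
from plant import ctrl,cams
where(ctrl.state())
a=[]
H=np.array([.490,.2577]);n=np.array([-.4528,.8916])
for nm,(x,y) in {"scene":(170,150),"side":(250,120)}.items():
    im=cams.get_image(nm);cv2.imwrite(f"pics/{nm}5full.png",im[:,:,::-1])
    a.append(cv2.resize(im[y:y+120,x:x+120,::-1],None,fx=3.3,fy=3.3))
    c=cams.calibration(nm);T=np.linalg.inv(c["world_from_camera"])
    for ang in (1.5,1.6,1.745):
        f=ang-np.deg2rad(10);q=T@np.r_[H+.09*np.sin(f)*n,.06+.09*np.cos(f),1]
        u,v=c["fx"]*q[0]/q[2]+c["cx"],c["fy"]*q[1]/q[2]+c["cy"];print(nm,ang,round(u,1),round(v,1),"crop",round((u-x)*3.3),round((v-y)*3.3))
# change of the spare clamp area and bar in scene
b=cv2.imread("pics/scene0.png").astype(int);e=cv2.imread("pics/scene5full.png").astype(int)
print("spare diff",np.abs(b-e)[285:405,340:430].mean(), "max blur",cv2.blur(np.abs(b-e)[285:405,340:430].mean(2),(5,5)).max())
cv2.imwrite("pics/both5.png",np.hstack(a))
E
```

```text
3.88 [0.4623 0.3177 0.2218] [[0.894, 0.447, -0.006], [0.447, -0.894, -0.004], [-0.007, 0.001, -1.0]] to knob (tool mm) [-1.4 81.4 73.2] [-0.8 -0.5 -0.2] -0.00019397460870169953
scene 1.5 206.0 192.8 crop 119 141
scene 1.6 205.9 195.8 crop 118 151
scene 1.745 206.3 200.5 crop 120 167
side 1.5 292.2 167.8 crop 139 158
side 1.6 292.0 170.4 crop 139 166
side 1.745 291.9 174.4 crop 138 180
spare diff 2.4737654320987654 max blur 35.01333333333333
```

View pics/both5.png

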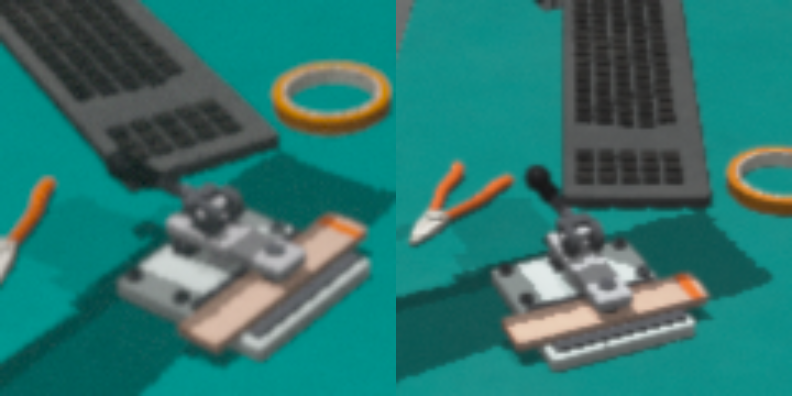

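In the side view the knob is at crop (143,178), against (138,180) predicted for shut; at 1.6 rad it would be at row 166. The scene view agrees. Before handing in I'll check the local difference near the spare clamp.

```bash
python3 - <<'E'
import cv2,numpy as np
a=[cv2.resize(cv2.imread(f"pics/scene{k}.png")[280:410,330:440],None,fx=3.5,fy=3.5) for k in("0","5full")]
cv2.imwrite("pics/spare.png",np.hstack(a))
E
```

```text
(no output)
```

View pics/spare.png

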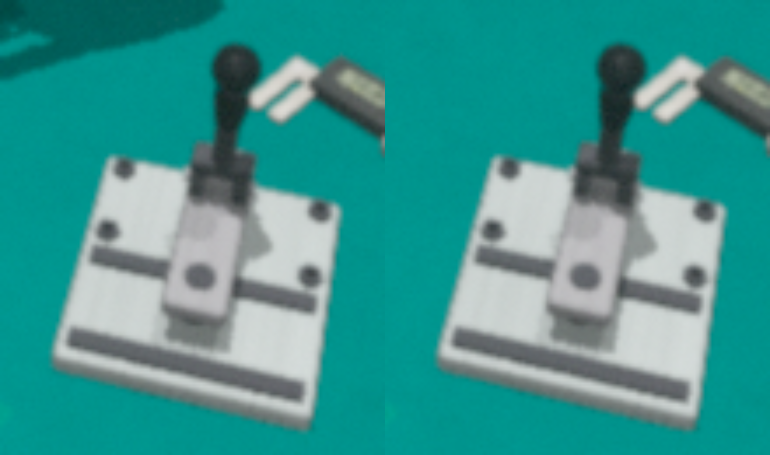

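The spare clamp is unchanged, lever up; the difference was only the arm's shadow moving off.

```bash
python3 -c "
from plant import ctrl
ctrl.hand_in()"
```

```text
the job is handed in; nothing more can be done
```

The copper bar is clamped. I pushed its lever over from the bar side with shut fingers until it passed centre and snapped down. The arm was then raised clear, and I handed in at about 4 s of the 29 s allowed.

- **Lever shut:** in both the scene and side views, the knob sits within about 2 pixels of where a fully shut lever (1.745 rad) should put it. This is read from pictures, as there is no direct reading of the hinge.
- **Bar:** it looks unmoved between its rails; I judged this by eye and did not re-measure it.
- **Spare clamp:** its lever is still up. The image difference there flagged a change, but a side-by-side view showed only the arm's shadow moving off.
- **Forces:** the readings I took, at the end of each move, stayed under 2 N.

None of the checks failed. The one early miss was an automatic colour mask for the bar, which picked up other orange objects. I used corner positions read off the picture instead, and they gave about 160 x 33 mm against the stated 160 x 35 mm.

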